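# Unlock the tea-jar carousel and hold the red-lidded jar to the front

## Task

The tea-jar carousel in the display cabinet is locked by an orange-headed sprung pin: take the wooden mallet from the bamboo tray, knock the pin fully home with it (only the mallet touches the pin, and the mallet must not hit the jars), and stand the mallet back upright on the tray. Then turn the carousel counterclockwise (seen from above) until the jar with the red lid is at the front, in line with the black arrow, and finish there still holding the carousel still with the gripper, because it springs back when let go. Leave the teapot, gift box, cake stand and green dish where they are.

Things in the scene. Friction and masses are not known exactly. Their poses are not given: they have to be found in the camera images.
- plinth: Fixed round bamboo board, 330 mm across, 12 mm thick, lying on the shelf under the carousel. Origin: centre of its underside, straight below the carousel's axis. Its +x axis points to the front: a flat black arrow on its top, 126 to 163 mm from the centre, points outward along +x. Position and yaw vary.
- knob (a point): Grip point of the carousel's knob, on the turning axis, 152 mm above the shelf (and fixed to the turning part). The knob is an upright brass bar 60 mm long, 14 mm thick and 30 mm high (137 to 167 mm above the shelf) on a thin 16 mm post. The point's z axis is up; the bar's long side lies along the line from the axis to the red-lidded jar, and turns with it. The jars' tops are at most 106 mm above the shelf.
- marked_jar (a point): Top of the red-lidded jar, 70 mm from the carousel's axis and 110 mm above the shelf; fixed to the turning part. Four white porcelain jars, 52 mm in diameter and 60 mm high with their knobs, are fixed on the 210 mm turntable at 90 degree spacing; this one has a red lid, a red band and a red dot facing outward, the others white lids and blue bands. At the start it is 0.5 to 1.3 rad clockwise (seen from above) of the arrow.
- carousel (a joint): Angle of the turntable in rad: 0 as locked at the start, growing counterclockwise seen from above, stop at 1.7. Two brass lugs on its rim straddle a steel tongue on the pin, so it hardly moves until the pin is down. A soft spring of 0.12 N m per rad always drives it back to 0.
- pin (a joint): Depth of the locking pin in m: 0 up, 0.014 fully home (its head then sits on the wooden block). It takes 8 to 11 N to drive down and stays where it is driven.
- pin_top (a point): Centre of the top of the pin's orange head, a disc 24 mm in diameter and 8 mm thick, on a 10 mm steel shaft in a dark wooden block beside the turntable, 138 mm from the carousel's axis. 66 mm above the shelf when up, 52 mm when home.
- mallet: Loose one-piece turned wooden mallet (about 0.2 kg), standing upright on its flat striking face: dark head 44 mm in diameter and 50 mm high, above it a light round handle 24 mm in diameter up to 140 mm. Origin: centre of the striking face, z along the handle. Starts on the tray floor.
- tray: Fixed bamboo tray, 120 mm along its x by 160 mm along its y, rim 12 mm high and 4 mm thick; inner floor 4 mm above the shelf. Origin: centre of its underside.
- teapot: Bystander: blue porcelain teapot, body 120 mm wide, 106 mm high, spout along its +x to 101 mm, handle along -x to 98 mm. Origin: centre of its underside.
- gift_box: Bystander: gold gift box, 124 x 104 x 78 mm. Origin: centre of its underside.
- cake_stand: Bystander: clear acrylic cake stand, 150 mm across, 72 mm high. Origin: centre of its underside.
- dish: Bystander: jade-green ceramic dish, 90 mm across, 25 mm high. Origin: centre of its underside.
Not all that is in view belongs to the job. Several things look just like the mallet: the one meant starts farthest to the robot's left. Of the things that look like the tray, take the one that is nearest to the robot's base at the start.

How it is judged (in metres and radians):
On the way, in this order (a step that is already met when the one before it is completed fails the run):
1. the pin is knocked home, the carousel still in its locked place (value of joint pin above 0.0115 m and value of joint carousel below 0.15 rad), for 0.2 s.
2. the mallet stands upright on the tray again, let go (x of mallet in the frame of tray between -0.05 and 0.05 m and y of mallet in the frame of tray between -0.07 and 0.07 m and angle between mallet's own z axis and vertical below 0.1 rad and height (world z) of mallet below 0.012 m and contact force between each of the fingers, the arm and mallet below 0.2 N and linear speed of mallet below 0.02 m/s), for 0.3 s.
At the end, for the whole second after the job is handed in: Pin at least 11.5 of 14 mm down; mallet released and upright (0.1 rad) on the tray; the red-lidded jar within 7 mm (6 degrees) of the arrow's line, on the front side; carousel at rest, held by the fingers with at least 1.5 N (all of step 2 and value of joint pin above 0.0115 m and y of marked_jar in the frame of plinth between -0.007 and 0.007 m and x of marked_jar in the frame of plinth above 0.05 m and velocity of joint carousel between -0.05 and 0.05 rad/s and contact force between the fingers and carousel above 1.5 N); the arm keeps its last pose, push and grip.
It fails at once if the robot touches the pin itself (contact force between any of the fingers, the arm and pin above 1 N).
It fails at once if the mallet hits the jars or the carousel (contact force between mallet and carousel above 2 N).
It fails at once if a bystander is moved by more than 20 mm or tipped (distance of any of teapot, gift_box, cake_stand, dish from where it was at the start of the episode above 0.02 m or angle between any of teapot, gift_box, cake_stand, dish's own z axis and vertical above 0.3 rad).
It also fails if it takes over 58 s, if anything falls off the work surface, if the arm or the gripper's body presses on something with over 40 N, if the wrist force passes 120 N, or if a joint passes its speed limit or range.

## Robot

A 6-joint arm with a two-finger parallel gripper is mounted at the origin on the work surface. World frame = base frame: x ahead of the robot, y to its left, z up, the work surface at z = 0. Lengths are in mm, angles in rad, forces in N, time in s.
With the tool pointing down it reaches from about 375 to 825 mm from the base axis. Payload 5.5 kg.
Tool frame: the origin (TCP) lies between the finger pads; the fingertips stand 22 mm ahead of it and the grasp point (between the pads) lies 3 mm ahead of it; z points along the fingers, y is the line along which they close (so a half turn about z gives the same grasp; the last joint's range is limited). The gripper opens to 85 mm and grips with 20 to 120 N. Pads are 22 mm wide; open, the fingers measure 114 mm over their backs; the gripper's body (76 mm by 85 mm) begins 54 mm behind the grasp point. The pads swing forward as they close: fully open they stand 13 mm farther back than shut.
Start: joints at [-1.237, 0.314, -0.047, 1.21, 0, 1.571], TCP at [196.578, -566.879, 253.299] pointing down, gripper open.
Joint ranges: [-2.67, 2.67], [-0.69, 1.73], [-1.03, 1.25], [-2.08, 2.16], [-1.42, 1.45], [-3.14, 3.14]. Speed limits (rad/s): [2.39, 2.39, 3.01, 3.14, 3.14, 3.14].

## Interface

Orientations are given as a unit quaternion [w, x, y, z].
In Python, from rig import ctrl gives the robot as it stands. The module is installed in compiled form; this text tells all that it offers.
- The arm moves only by the tool send_rows, never from a script. Its arguments are lists of equal length, an entry for each row: "gripper": the closure, from 0 (fully open) to 1 (shut); "translation": the shift along the tool's x, y, z as a fraction of full scale, a list of three; "twist": the turn, a rotation vector about the tool's x, y, z as a fraction of full scale, a list of three. In form: {"gripper": [gripper, ...], "translation": [[x, y, z], ...], "twist": [[ax, ay, az], ...]}. A call has 1 to 10 rows; each row shifts and turns the commanded pose from where the row before left it, along the tool's axes as they then stand; what a row does not reach is not made up. Full scale, the value 1, is 0.15 m for a shift and 60 degrees for a turn. A row lasts 1/12 s, in which the tool goes at most 41.7 mm and 7.16 degrees, less where a joint would pass 70% of its speed; a pose out of reach is approached as far as the arm can. A call with a number of a shift or a turn outside -1 to 1 is refused whole. A call with a gripper value outside its range is refused whole. The fingers move at their own pace and stop on an object; "force" is the grip in N (left out, the last holds). Time passes only in rows, so rows that do not move let the fingers close. It gives the time, the measured TCP pose, the force, the opening and the grip force at its end, in the units of the state.
- ctrl.get_obs(): the state, without advancing time (a new reading comes with each control period).
- ctrl.read_camera(name): name is "scene" or "side" or "wrist"; returns a dict with "pixels" (384x512x3 uint8, red, green, blue), "mtx" (3x3 intrinsics, pixels), "R" (3x3) and "t" (3): a world point X has camera coordinates R X + t. Camera axes: x right, y down, z forward; pixel columns grow to the right and rows downward; lengths in mm; the calibration is good to about 2 mm. The wrist camera is an equidistant fisheye: a pixel r from the principal point sees the ray r / f radians off the axis. A picture is of the moment at which its call begins. There is no depth.
- ctrl.hand_in(): hands the job in; it is judged then, once.
The state is a dict: "time": time; "joint_positions": joint angles; "qvel": joint speeds; "joint_torque": joint torques, N m; "tool_pos": TCP position; "ee_rot": TCP orientation; "contact_force": force on the tool from outside, world axes, zero at the start; "wrist_torque": the same for the moment, N m; "finger_gap": finger opening in mm; "grip_force": force on a finger pad.
Only numpy, scipy, OpenCV 4.12 (cv2) and the standard library are available. Lean on these libraries where they do the work, as an engineer would, in place of code of your own. Each camera call takes 0.05 s, during which the arm holds its last target. There are 200 camera calls.

## Working session

There is one attempt and no reset: what is moved stays moved. The work goes in short steps, Python scripts to look and compute and a tool call to move; the robot and the scene stay as the last step left them, time stands still between calls to the robot, and variables do not carry over. Pictures are saved under pics/ and viewed, at most 10 in all, crops included, and the job is handed in when it is done.

Besides the shell and the picture viewer there is one more tool, called after "Emit:" as name(argument=value, ...) on one line, values as JSON. send_rows: Moves the arm, as the interface text tells. Its arguments: {"type":"object","properties":{"gripper":{"type":"array"},"translation":{"type":"array"},"twist":{"type":"array"},"force":{"type":"number"}},"required":["gripper","translation","twist"]}

```bash
mkdir -p pics; python3 - <<'E'
from rig import ctrl
import cv2,numpy as np,pickle
o=ctrl.get_obs();print({k:np.round(v,3) for k,v in o.items()})
d={n:ctrl.read_camera(n) for n in("scene","side","wrist")}
pickle.dump(d,open('c0.pkl','wb'))
for n in d:
    print(n,d[n]['mtx'].tolist(),np.round(d[n]['R'],3).tolist(),np.round(d[n]['t'],1))
    cv2.imwrite(f'pics/{n}0.png',cv2.resize(d[n]['pixels'][:,:,::-1],(800,600),interpolation=cv2.INTER_CUBIC))
E
```

```text
{'time': np.float64(0.0), 'joint_positions': array([-1.237,  0.314, -0.048,  1.21 , -0.   ,  1.571]), 'qvel': array([-0.001, -0.   , -0.   ,  0.001, -0.001, -0.   ]), 'joint_torque': array([ 1.0000e-03, -5.3959e+01,  3.3975e+01,  1.9000e-02,  0.0000e+00,
        0.0000e+00]), 'tool_pos': array([ 196.423, -566.372,  252.428]), 'ee_rot': array([-0.001,  0.986,  0.166, -0.   ]), 'contact_force': array([0.946, 0.802, 0.724]), 'wrist_torque': array([ 0.01 , -0.009, -0.002]), 'grip_force': np.float64(0.0), 'finger_gap': np.float64(84.767)}
scene [[359.1954125253496, 0.0, 248.86114693864113], [0.0, 359.1954125253496, 192.06699941726984], [0.0, 0.0, 1.0]] [[-0.06, 0.998, -0.004], [0.713, 0.041, -0.7], [-0.698, -0.045, -0.714]] [ 137.1 -309.5 1589.3]
side [[494.34211274981845, 0.0, 258.5435120795218], [0.0, 494.34211274981845, 192.03143100383562], [0.0, 0.0, 1.0]] [[-0.749, -0.662, -0.009], [-0.5, 0.575, -0.647], [0.434, -0.48, -0.762]] [ 333.2  406.  1366.2]
wrist [[297.3186396354542, 0.0, 257.4298672016897], [0.0, 297.3186396354542, 192.43794676771032], [0.0, 0.0, 1.0]] [[0.327, -0.945, -0.004], [-0.906, -0.315, 0.281], [-0.267, -0.088, -0.96]] [-598.3  -36.3  381. ]
```

View pics/scene0.png

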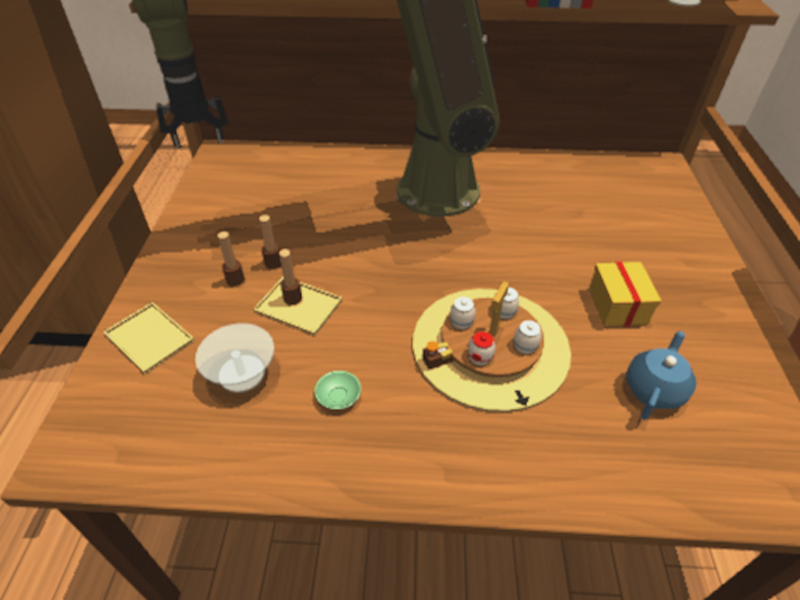

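View pics/side0.png

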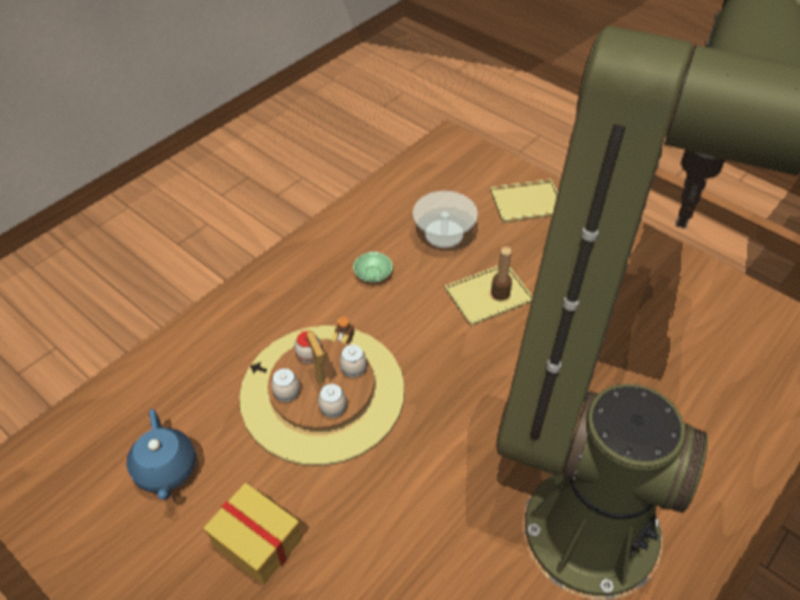

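Scene picture: mallet look-alikes at (232,258), (270,240) and (290,277). Image right is the robot's left, so I choose (290,277), which stands on the near tray at (298,303). The other tray is at (148,337). The pin is at (433,348), the red lid at (483,340), the arrow at (521,397). In the side view the chosen mallet is at (502,275) and the pin at (345,325). Next: one close crop montage.

```bash
cat > h.py <<'E'
import numpy as np,cv2
def ray(c,u,v,fish=False):
    M=c['mtx'];x=np.array([(u-M[0,2])/M[0,0],(v-M[1,2])/M[1,1]])
    if fish:
        r=np.hypot(*x);d=np.r_[x/r*np.sin(r),np.cos(r)] if r>0 else np.array([0,0,1.])
    else: d=np.r_[x,1.]
    R=np.array(c['R']);t=np.array(c['t'])
    d=R.T@(d/np.linalg.norm(d));return -R.T@t,d
def tri(*rs):
    A=sum(np.eye(3)-np.outer(d,d) for p,d in rs);b=sum((np.eye(3)-np.outer(d,d))@p for p,d in rs)
    X=np.linalg.solve(A,b);return X,[np.linalg.norm((np.eye(3)-np.outer(d,d))@(X-p)) for p,d in rs]
def onz(r,z):
    p,d=r;return p+d*(z-p[2])/d[2]
def proj(c,X):
    q=c['R']@np.array(X)+c['t'];q=c['mtx']@q;return q[:2]/q[2]
def crop(im,u0,v0,w,h,s):
    return cv2.resize(np.ascontiguousarray(im[v0:v0+h,u0:u0+w,::-1]),(w*s,h*s),interpolation=cv2.INTER_CUBIC)
E
python3 - <<'E'
import pickle;from h import *
d=pickle.load(open('c0.pkl','rb'));s=d['scene']['pixels'];e=d['side']['pixels']
a=np.hstack([crop(s,262,178,110,85,4),crop(s,155,145,70,85,4)])
b=np.hstack([crop(e,150,198,110,65,4),crop(e,280,148,70,65,4)])
cv2.imwrite('pics/m1.png',np.vstack([a,b]))
E
```

```text
(no output)
```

View pics/m1.png

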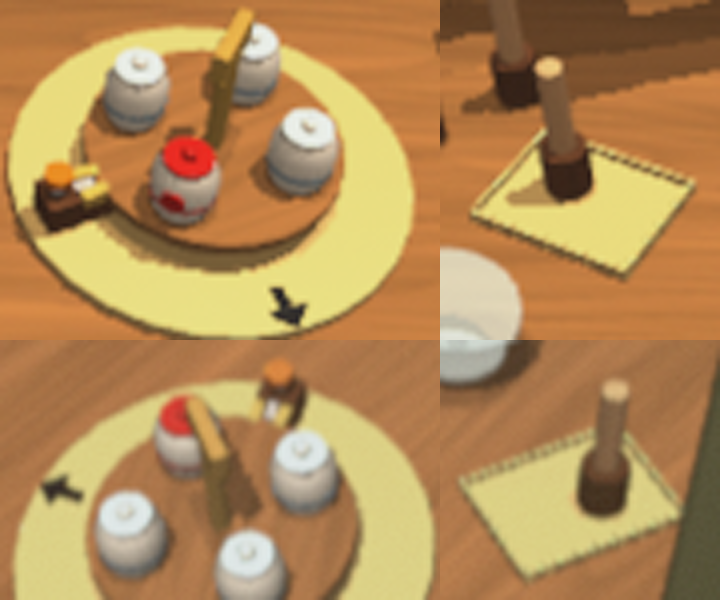

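Crop: the chosen mallet stands upright on the near tray, its handle top at scene (549,68) and side (615,391). The pin head is at (59,172) and (279,370). The red jar sits between the pin and the arrow.

```bash
cat >> h.py <<'E'
def px(x,y,u0,v0,s,ox=0,oy=0): return u0+(x-ox+.5)/s-.5, v0+(y-oy+.5)/s-.5
E
python3 - <<'E'
import pickle;from h import *
np.set_printoptions(precision=1,suppress=True)
d=pickle.load(open('c0.pkl','rb'));S=d['scene'];E=d['side']
def T(n,a,b,m=0):
    u=px(*a,155,145,4,440) if m else px(*a,262,178,4)
    v=px(*b,280,148,4,440,340) if m else px(*b,150,198,4,0,340)
    X,e=tri(ray(S,*u),ray(E,*v));print(n,X,e[0]);return X
T('mtop',(549,68),(615,391),1)
T('pin',(59,172),(279,370))
r=T('red',(188,152),(183,405));j1=T('j1',(308,126),(125,512));j2=T('j2',(256,40),(250,547));j3=T('j3',(137,62),(303,444))
c=(r+j1+j2+j3)/4;print('c',c,[np.linalg.norm((q-c)[:2]) for q in(r,j1,j2,j3)],[np.arctan2(*(q-c)[1::-1]) for q in(r,j1,j2,j3)])
for n,a,b in(('tl',(472,214),(530,577)),('tt',(546,133),(682,518)),('tr',(693,183),(628,428)),('tb',(626,274),(460,480))): pass
P=[]
for a in((472,214),(546,133),(693,183),(626,274)): P.append(onz(ray(S,*px(*a,155,145,4,440)),12))
print(np.array(P),np.mean(P,0))
P=[]
for b in((460,480),(628,428),(682,518),(530,577)): P.append(onz(ray(E,*px(*b,280,148,4,440,340)),12))
print(np.array(P),np.mean(P,0))
for n,a,b in(('tip',(299,326),(42,484)),('tail',(274,290),(82,497))): X=T(n,a,b);print(np.arctan2(*(X-c)[1::-1]),np.linalg.norm((X-c)[:2]))
T('b1',(248,13),(194,403));T('b2',(220,58),(217,460))
# plinth ellipse center check
E
```

```text
mtop [ 452.7 -330.7  143.4] 0.3665951009840188
pin [624.2 -14.1  67.4] 0.4371191915403848
red [631.9  79.7 106.2] 0.38655208470408203
j1 [595.4 174.  100. ] 1.1004960270057877
j2 [503.9 139.2 101.6] 2.508767065957794
j3 [537.7  44.9 103.7] 0.18659079016695893
c [567.2 109.5 102.8] [np.float64(71.15272824648285), np.float64(70.44799732599131), np.float64(69.97502256988669), np.float64(70.9986258894693)] [np.float64(-0.43122256250392804), np.float64(1.1591519363668916), np.float64(2.70231212471326), np.float64(-1.9992135148203543)]
[[ 498.4 -408.1   12. ]
 [ 393.  -363.5   12. ]
 [ 449.7 -220.5   12. ]
 [ 559.3 -263.5   12. ]] [ 475.1 -313.9   12. ]
[[ 557.1 -264.8   12. ]
 [ 483.4 -410.8   12. ]
 [ 385.9 -356.1   12. ]
 [ 444.  -219.7   12. ]] [ 467.6 -312.9   12. ]
tip [718.4 167.3  14.4] 0.03969264149925227
0.3652168449171791 161.80307177879632
tail [685.7 153.1  12.2] 0.7957711822857886
0.3527791717897556 126.2023737324212
b1 [571.2 115.5 193.8] 0.7299048634898634
b2 [558.8 107.9 131.5] 3.2460865578847393
```

```bash
cat >> h.py <<'E'
from scipy.spatial.transform import Rotation as Ro
def plan(o,target,psi=None):
    q=np.array(o['ee_rot']);R=Ro.from_quat(q[[1,2,3,0]]).as_matrix();p=np.array(o['tool_pos'])
    cur=np.degrees(np.arctan2(R[1,1],R[0,1]));print('pos',p.round(1),'psi %.1f'%cur,'tilt',R[:2,2].round(4),'t',round(float(o['time']),2),'j6 %.2f'%o['joint_positions'][5])
    if target is not None:
        dl=R.T@(np.array(target)-p);print('tool delta/0.15m',(dl/150).round(3))
    if psi is not None: print('twist z',round(-(psi-cur)/60,3),'(units 60deg)')
E
python3 - <<'E'
import pickle;from h import *;from rig import ctrl
np.set_printoptions(precision=1,suppress=True)
d=pickle.load(open('c0.pkl','rb'));S=d['scene'];w=d['wrist']
for a in((224,236),(266,218)): print(onz(ray(S,a[0]/1.5625,a[1]/1.5625),140))
print(-w['R'].T@w['t'])
plan(ctrl.get_obs(),(452.7,-330.7,255),-20)
E
```

```text
[ 401.1 -474.7  140. ]
[ 332.1 -396.4  140. ]
[ 264.7 -543.2  373.2]
pos [ 196.5 -566.5  252.6] psi -70.9 tilt [-0.  0.] t 0.15 j6 1.57
tool delta/0.15m [ 2.1 -0.9 -0. ]
twist z -0.848 (units 60deg)
```

Emit:
send_rows(gripper=[0,0,0,0,0,0.3,0.3,0.3,0.3,0.3], translation=[[0.213,-0.093,0],[0.213,-0.093,0],[0.213,-0.093,0],[0.213,-0.093,0],[0.213,-0.093,0],[0.213,-0.093,0],[0.213,-0.093,0],[0.213,-0.093,0],[0.213,-0.093,0],[0.213,-0.092,0]], twist=[[0,0,0],[0,0,0],[0,0,0],[0,0,0],[0,0,0],[0,0,0],[0,0,0],[0,0,0],[0,0,0],[0,0,0]])

```text
time: 0.98
tool_pos: [453.7, -329.1, 253.1]
ee_rot: [-0.0, 0.986, 0.166, -0.0]
contact_force: [0.2, -0.7, -0.7]
finger_gap: 60.2
grip_force: 0.0
```

Emit:
send_rows(gripper=[0.3,0.3,0.3,0.3,0.3,0.3,0.3,0.3,0.3], translation=[[0,0,0],[0,0,0],[0,0,0],[0,0,0],[0,0,0],[0,0,0],[0,0,0],[0,0,0],[0,0,0]], twist=[[0,0,-0.106],[0,0,-0.106],[0,0,-0.106],[0,0,-0.106],[0,0,-0.106],[0,0,-0.106],[0,0,-0.106],[0,0,-0.106],[0,0,0]])

```text
time: 1.73
tool_pos: [452.6, -330.4, 253.0]
ee_rot: [-0.0, 0.818, 0.575, -0.0]
contact_force: [-0.4, -0.2, 0.2]
finger_gap: 59.8
grip_force: 0.0
```

```bash
python3 - <<'E'
import pickle;from h import *;from rig import ctrl
np.set_printoptions(precision=3,suppress=True)
o=ctrl.get_obs();w=ctrl.read_camera('wrist');pickle.dump(w,open('w1.pkl','wb'))
cv2.imwrite('pics/w1.png',cv2.resize(w['pixels'][:,:,::-1],(800,600),interpolation=cv2.INTER_CUBIC))
plan(o,(452.7,-330.7,255));print(o['finger_gap'])
C=-w['R'].T@w['t'];print(C)
E
```

```text
pos [ 452.6 -330.4  253. ] psi -19.8 tilt [-0.001  0.   ] t 1.73 j6 1.29
tool delta/0.15m [-0.002  0.001 -0.013]
59.78819641295733
[ 477.839 -263.385  373.662]
```

View pics/w1.png

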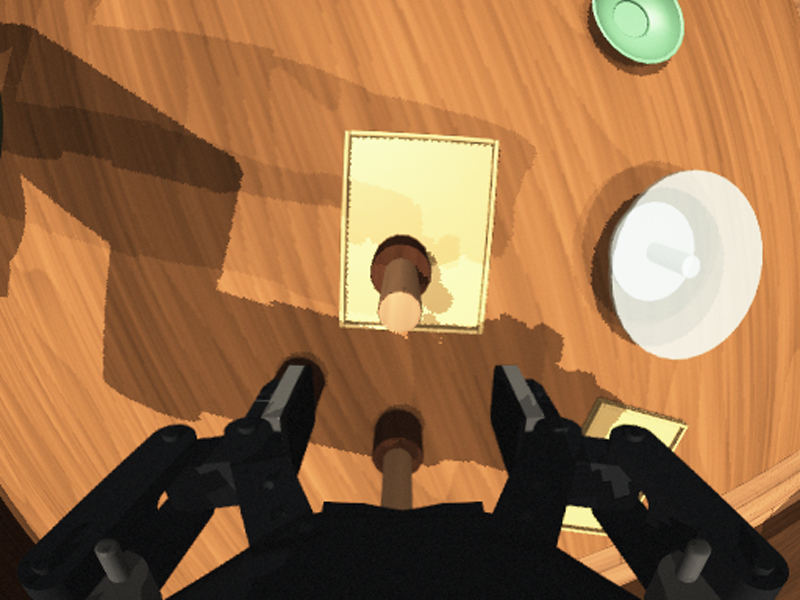

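Wrist view: the mallet top (400,313) is centred between the fingers. The tray's outer corners are at (346,131), (498,140), (482,333) and (341,326).

```bash
python3 - <<'E'
import pickle;from h import *
np.set_printoptions(precision=1,suppress=True)
w=pickle.load(open('w1.pkl','rb'));S=pickle.load(open('c0.pkl','rb'))['scene'];E=pickle.load(open('c0.pkl','rb'))['side']
k=1.5625;f=lambda u,v:ray(w,(u+.5)/k-.5,(v+.5)/k-.5,True)
print(tri(f(400,313),ray(S,*px(549,68,155,145,4,440)),ray(E,*px(615,391,280,148,4,440,340))),onz(f(400,313),144))
P=np.array([onz(f(*a),12) for a in((346,131),(498,140),(482,333),(341,326))]);print(P,P.mean(0))
a=P[1]-P[0]+P[2]-P[3];b=P[0]-P[3]+P[1]-P[2];print(np.degrees(np.arctan2(a[1],a[0])),np.degrees(np.arctan2(b[1],b[0])),np.linalg.norm(a)/2,np.linalg.norm(b)/2)
E
```

```text
(array([ 452. , -331. ,  143.3]), [np.float64(1.0951503500096953), np.float64(0.2183615592842517), np.float64(1.0080937708584263)]) [ 451.1 -331.4  144. ]
[[ 446.5 -219.1   12. ]
 [ 554.8 -264.6   12. ]
 [ 494.3 -410.4   12. ]
 [ 385.8 -364.7   12. ]] [ 470.4 -314.7   12. ]
-22.803800971107734 67.40476366797412 117.58780823967811 157.79573058847998
```

Emit:
send_rows(gripper=[0.3,0.3,0.3,0.3,0.3,0.3,0.3,1,1,1], translation=[[0,0,0.15],[0,0,0.15],[0,0,0.15],[0,0,0.15],[0,0,0.15],[0,0,0.15],[0,0,0],[0,0,0],[0,0,0],[0,0,0]], twist=[[0,0,0],[0,0,0],[0,0,0],[0,0,0],[0,0,0],[0,0,0],[0,0,0],[0,0,0],[0,0,0],[0,0,0]], force=60)

```text
time: 2.62
tool_pos: [453.7, -331.3, 120.0]
ee_rot: [0.001, 0.819, 0.573, 0.0]
contact_force: [0.4, 0.1, -0.2]
finger_gap: 24.0
grip_force: 8.7
```

Emit:
send_rows(gripper=[1,1,1,1,1,1], translation=[[0,0,0],[0,0,0],[0,0,0],[0,0,0],[0,0,0],[0,0,0]], twist=[[0,0,0],[0,0,0],[0,0,0],[0,0,0],[0,0,0],[0,0,0]])

```text
time: 3.12
tool_pos: [453.7, -331.2, 119.9]
ee_rot: [0.001, 0.819, 0.573, 0.0]
contact_force: [-0.4, 1.5, 6.5]
finger_gap: 22.7
grip_force: 58.8
```

Emit:
send_rows(gripper=[1,1,1,1,1,1,1,1,1,1], translation=[[0,0,-0.1],[0,0,-0.2],[0,0,-0.2],[0,0,-0.2],[0,0,-0.1],[0,0,0],[0.1,0.01,0],[0.15,0.02,0],[0.2,0.03,0],[0.2,0.03,0]], twist=[[0,0,0],[0,0,0],[0,0,0],[0,0,0],[0,0,0],[0,0,0],[0,0,0],[0,0,0],[0,0,0],[0,0,0]])

```text
time: 3.95
tool_pos: [498.2, -242.6, 236.6]
ee_rot: [-0.001, 0.82, 0.573, -0.0]
contact_force: [0.5, -0.7, -2.1]
finger_gap: 22.8
grip_force: 59.0
```

Emit:
send_rows(gripper=[1,1,1,1,1,1,1,1,1,1], translation=[[0.2,0.03,0],[0.2,0.03,0],[0.2,0.03,0],[0.2,0.04,0],[0.2,0.04,0],[0.2,0.04,0],[0.15,0.03,0],[0.1,0.02,0],[0,0,0],[0,0,0]], twist=[[0,0,0],[0,0,0],[0,0,0],[0,0,0],[0,0,0],[0,0,0],[0,0,0],[0,0,0],[0,0,0],[0,0,0]])

```text
time: 4.78
tool_pos: [609.3, -52.2, 237.0]
ee_rot: [-0.0, 0.819, 0.574, -0.001]
contact_force: [-0.5, -0.3, -2.5]
finger_gap: 22.5
grip_force: 59.0
```

```bash
python3 - <<'E'
import pickle;from h import *;from rig import ctrl
np.set_printoptions(precision=3,suppress=True)
o=ctrl.get_obs();plan(o,(626,-17,200),65)
d={n:ctrl.read_camera(n) for n in("scene","side")};pickle.dump(d,open('c1.pkl','wb'))
a=crop(d['scene']['pixels'],225,130,100,130,4);b=crop(d['side']['pixels'],180,120,100,130,4)
cv2.imwrite('pics/m2.png',np.hstack([a,b]))
E
```

```text
pos [609.3 -52.2 237. ] psi -19.9 tilt [-0.002 -0.001] t 4.78 j6 1.83
tool delta/0.15m [0.259 0.025 0.246]
twist z -1.416 (units 60deg)
```

View pics/m2.png

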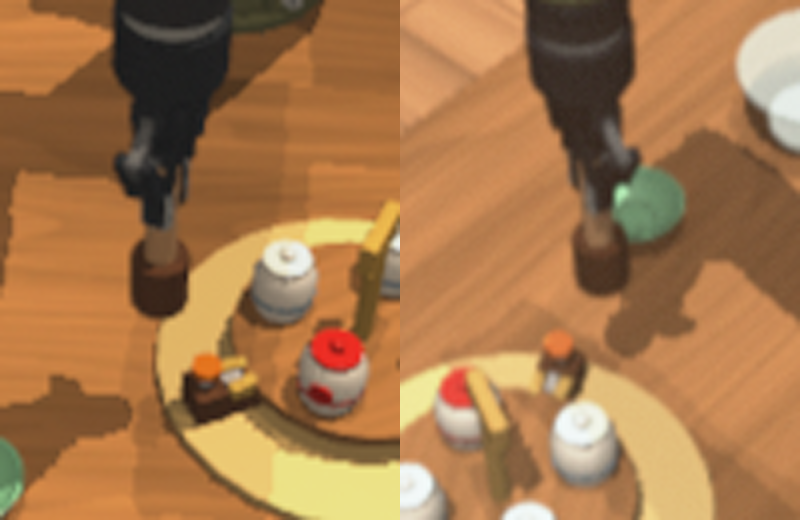

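The mallet head hangs straight: bottom centre about scene (157,303), side (599,283). The pin head is at (207,366) and (558,344).

```bash
python3 - <<'E'
import pickle;from h import *
np.set_printoptions(precision=1,suppress=True)
d=pickle.load(open('c1.pkl','rb'));S=d['scene'];E=d['side']
for a,b in(((157,303),(599,283)),((207,366),(558,344))):
    print(tri(ray(S,*px(*a,225,130,4)),ray(E,*px(*b,180,120,4,400))))
for X in((609.3,-52.2,121),(609.3,-52.2,171),(625,-15,66)):
    print(np.array(proj(S,X))*4-np.array([225,130])*4+1.5,np.array(proj(E,X))*4-np.array([180,120])*4+np.array([401.5,1.5]))
E
```

```text
(array([610.6, -52.7, 118.4]), [np.float64(2.279960952921894), np.float64(2.2799609529219342)])
(array([624.7, -13.6,  65.2]), [np.float64(0.8291798419939524), np.float64(0.8291798419939745)])
[160.5 300.9] [602.  280.6]
[162.4 254.5] [598.5 238.4]
[206.2 366.1] [559.7 341.7]
```

Emit:
send_rows(gripper=[1,1,1,1,1,1,1,1], translation=[[0.09,0.01,0],[0.09,0.01,0],[0.08,0.005,0],[0,0,0],[0,0,0.1],[0,0,0.1],[0,0,0.1],[0,0,0]], twist=[[0,0,0],[0,0,0],[0,0,0],[0,0,0],[0,0,0],[0,0,0],[0,0,0],[0,0,0]])

```text
time: 5.55
tool_pos: [624.8, -16.9, 190.1]
ee_rot: [-0.001, 0.819, 0.574, -0.002]
contact_force: [-1.2, -0.2, -2.2]
finger_gap: 22.5
grip_force: 59.0
```

Emit:
send_rows(gripper=[1,1,1,1,1,1,1], translation=[[0,0,0.03],[0,0,0.03],[0,0,0.03],[0,0,0.03],[0,0,0.03],[0,0,0],[0,0,0]], twist=[[0,0,0],[0,0,0],[0,0,0],[0,0,0],[0,0,0],[0,0,0],[0,0,0]])

```text
time: 6.13
tool_pos: [627.4, -17.2, 171.6]
ee_rot: [0.001, 0.819, 0.574, 0.001]
contact_force: [1.0, 0.4, 1.2]
finger_gap: 22.5
grip_force: 59.5
```

Emit:
send_rows(gripper=[1,1,1,1,1], translation=[[0,0,0.02],[0,0,0.02],[0,0,0.01],[0,0,0],[0,0,0]], twist=[[0,0,0],[0,0,0],[0,0,0],[0,0,0],[0,0,0]])

```text
time: 6.55
tool_pos: [628.2, -17.1, 167.5]
ee_rot: [0.001, 0.819, 0.574, 0.002]
contact_force: [-5.1, -0.2, 21.2]
finger_gap: 22.9
grip_force: 62.9
```

Emit:
send_rows(gripper=[1,1,1,1,1,1,1,1,1], translation=[[0,0,0.01],[0,0,0],[0,0,0],[0,0,-0.1],[0,0,-0.15],[0,0,-0.15],[0,0,-0.1],[0,0,0],[0,0,0]], twist=[[0,0,0],[0,0,0],[0,0,0],[0,0,0],[0,0,0],[0,0,0],[0,0,0],[0,0,0],[0,0,0]])

```text
time: 7.3
tool_pos: [627.2, -17.1, 237.2]
ee_rot: [0.0, 0.819, 0.574, 0.001]
contact_force: [-0.5, -0.3, -2.9]
finger_gap: 22.6
grip_force: 59.5
```

```bash
python3 - <<'E'
import pickle;from h import *;from rig import ctrl
np.set_printoptions(precision=3,suppress=True)
o=ctrl.get_obs();plan(o,(465,-320,240))
d={n:ctrl.read_camera(n) for n in("scene","side")};pickle.dump(d,open('c2.pkl','wb'))
a=crop(d['scene']['pixels'],225,130,100,130,4);b=crop(d['side']['pixels'],180,120,100,130,4)
cv2.imwrite('pics/m3.png',np.hstack([a,b]))
E
```

```text
pos [627.2 -17.1 237.2] psi -20.0 tilt [ 0.002 -0.   ] t 7.3 j6 1.89
tool delta/0.15m [-2.267 -0.326 -0.02 ]
```

View pics/m3.png

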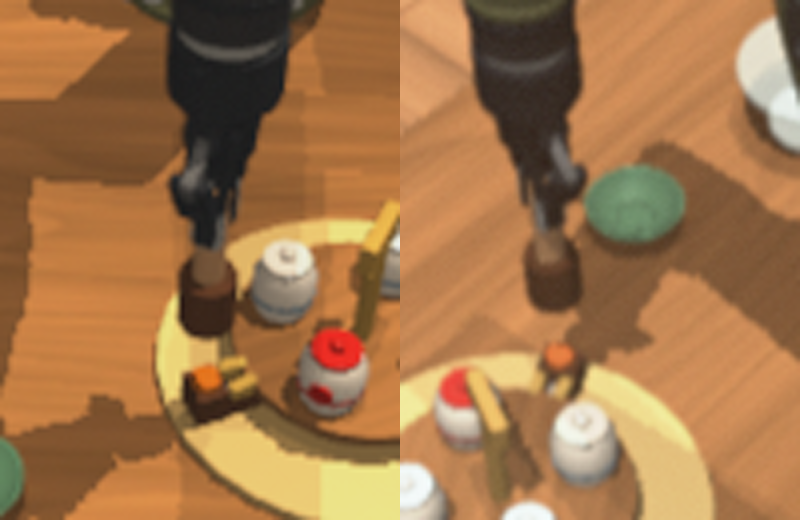

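The pin head now sits on the block: it dropped about 12 px in both views, roughly 14 mm. Returning the mallet to the tray.

Emit:
send_rows(gripper=[1,1,1,1,1,1,1,1,1,1], translation=[[-0.1,-0.014,0],[-0.2,-0.029,0],[-0.2,-0.029,0],[-0.2,-0.029,0],[-0.2,-0.029,0],[-0.2,-0.029,0],[-0.2,-0.029,0],[-0.2,-0.029,0],[-0.2,-0.029,0],[-0.2,-0.029,0]], twist=[[0,0,0],[0,0,0],[0,0,0],[0,0,0],[0,0,0],[0,0,0],[0,0,0],[0,0,0],[0,0,0],[0,0,0]])

```text
time: 8.23
tool_pos: [488.3, -272.0, 235.4]
ee_rot: [-0.001, 0.819, 0.574, -0.001]
contact_force: [-0.1, -0.1, -1.8]
finger_gap: 22.7
grip_force: 59.3
```

Emit:
send_rows(gripper=[1,1,1,1,1,1,1,1,1], translation=[[-0.2,-0.029,0],[-0.15,-0.02,0],[-0.1,-0.014,0],[0,0,0],[0,0,0.2],[0,0,0.2],[0,0,0.2],[0,0,0.13],[0,0,0]], twist=[[0,0,0],[0,0,0],[0,0,0],[0,0,0],[0,0,0],[0,0,0],[0,0,0],[0,0,0],[0,0,0]])

```text
time: 8.98
tool_pos: [455.0, -328.2, 121.9]
ee_rot: [-0.004, 0.819, 0.574, -0.001]
contact_force: [-1.9, 2.0, -1.9]
finger_gap: 22.3
grip_force: 59.1
```

Emit:
send_rows(gripper=[1,1,1], translation=[[0,0,0],[0,0,0],[0,0,0]], twist=[[0,0,0],[0,0,0],[0,0,0]])

```text
time: 9.23
tool_pos: [459.5, -331.6, 129.0]
ee_rot: [0.001, 0.819, 0.574, 0.0]
contact_force: [0.4, -0.4, -0.9]
finger_gap: 22.7
grip_force: 59.1
```

Emit:
send_rows(gripper=[1,1,1,1,1,1], translation=[[0,0,0.02],[0,0,0.02],[0,0,0.01],[0,0,0.01],[0,0,0],[0,0,0]], twist=[[0,0,0],[0,0,0],[0,0,0],[0,0,0],[0,0,0],[0,0,0]])

```text
time: 9.73
tool_pos: [458.9, -331.4, 119.9]
ee_rot: [0.001, 0.819, 0.574, 0.0]
contact_force: [-2.4, 1.9, 9.9]
finger_gap: 22.7
grip_force: 60.9
```

Emit:
send_rows(gripper=[0.65,0.5,0.4,0.3,0.3,0.3,0.3,0.3], translation=[[0,0,0],[0,0,0],[0,0,0],[0,0,0],[0,0,0],[0,0,0],[0,0,0],[0,0,0]], twist=[[0,0,0],[0,0,0],[0,0,0],[0,0,0],[0,0,0],[0,0,0],[0,0,0],[0,0,0]])

```text
time: 10.4
tool_pos: [458.5, -331.0, 118.2]
ee_rot: [-0.0, 0.819, 0.574, -0.0]
contact_force: [0.6, 0.0, 1.0]
finger_gap: 60.0
grip_force: 0.0
```

Emit:
send_rows(gripper=[0.3,0.3,0.3,0.3,0.3,0.3,0.3,0.3,0.3,0.3], translation=[[0,0,-0.05],[0,0,-0.1],[0,0,-0.15],[0,0,-0.2],[0,0,-0.2],[0,0,-0.2],[0,0,0],[0,0,0],[0,0,0],[0,0,0]], twist=[[0,0,0],[0,0,0],[0,0,0],[0,0,0],[0,0,0],[0,0,0],[0,0,0],[0,0,0],[0,0,0],[0,0,0]])

```text
time: 11.23
tool_pos: [457.9, -330.5, 252.1]
ee_rot: [-0.001, 0.819, 0.574, -0.0]
contact_force: [-1.0, 0.3, -0.2]
finger_gap: 59.7
grip_force: 0.0
```

Emit:
send_rows(gripper=[0.3,0.3,0.3,0.3,0.3,0.3,0.3,0.3,0.3,0.3], translation=[[0,0,0],[0,0,0],[0,0,0],[0,0,0],[0,0,0],[0,0,0],[0,0,0],[0,0,0],[0,0,0],[0,0,0]], twist=[[0,0,-0.11],[0,0,-0.11],[0,0,-0.11],[0,0,-0.11],[0,0,-0.11],[0,0,-0.11],[0,0,-0.11],[0,0,-0.11],[0,0,-0.11],[0,0,-0.11]])

```text
time: 12.07
tool_pos: [457.7, -330.5, 251.6]
ee_rot: [-0.001, 0.372, 0.928, 0.0]
contact_force: [0.5, -0.8, 0.6]
finger_gap: 59.5
grip_force: 0.0
```

```bash
python3 - <<'E'
import pickle;from h import *;from rig import ctrl
np.set_printoptions(precision=3,suppress=True)
o=ctrl.get_obs();plan(o,(530,75,290),65.5);print(o['finger_gap'])
d={n:ctrl.read_camera(n) for n in("scene","side","wrist")};pickle.dump(d,open('c3.pkl','wb'))
a=crop(d['scene']['pixels'],130,130,100,100,4);b=crop(d['side']['pixels'],270,130,100,100,4)
cv2.imwrite('pics/m4.png',np.hstack([a,b]))
E
```

```text
pos [ 457.7 -330.5  251.6] psi 46.3 tilt [-0.003  0.002] t 12.07 j6 0.14
tool delta/0.15m [ 1.519  2.288 -0.252]
twist z -0.319 (units 60deg)
59.47868640654202
```

View pics/m4.png

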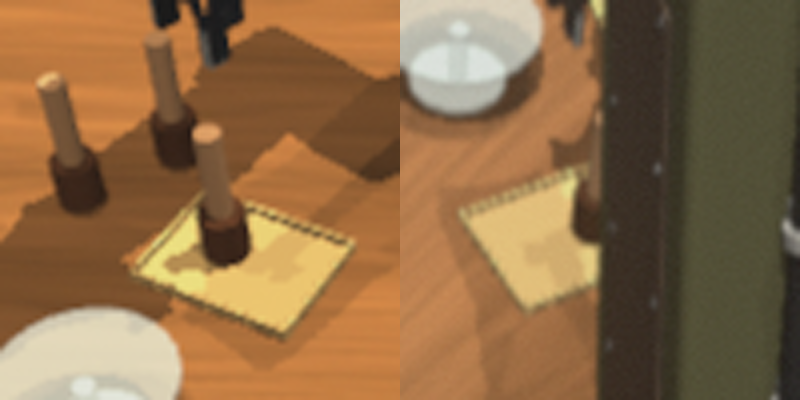

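The mallet stands upright on the near tray (base at scene 225,245). Moving on to the carousel.

Emit:
send_rows(gripper=[0.3,0.3,0.3,0.3,0.3,0.3,0.3,0.3,0.3,0.3], translation=[[0.1,0.175,-0.02],[0.1,0.175,-0.02],[0.1,0.175,-0.02],[0.1,0.175,-0.02],[0.1,0.175,-0.02],[0.1,0.175,-0.02],[0.1,0.175,0],[0.1,0.175,0],[0.1,0.175,0],[0.1,0.175,0]], twist=[[0,0,0],[0,0,0],[0,0,0],[0,0,0],[0,0,0],[0,0,0],[0,0,0],[0,0,0],[0,0,0],[0,0,0]])

```text
time: 13.05
tool_pos: [532.7, -36.5, 270.8]
ee_rot: [-0.0, 0.376, 0.927, -0.0]
contact_force: [0.9, 0.6, 0.2]
finger_gap: 60.0
grip_force: 0.0
```

Emit:
send_rows(gripper=[0.3,0.3,0.3,0.3,0.3,0.3,0.3,0.3,0.3,0.3], translation=[[0.1,0.175,0],[0.1,0.175,0],[0.1,0.175,0],[0.1,0.175,0],[0.1,0.174,0],[0,0,0],[0,0,0],[0,0,0],[0,0,0],[0,0,0]], twist=[[0,0,0],[0,0,0],[0,0,0],[0,0,0],[0,0,0],[0,0,-0.107],[0,0,-0.107],[0,0,-0.107],[0,0,0],[0,0,0]])

```text
time: 13.88
tool_pos: [569.7, 108.4, 270.7]
ee_rot: [-0.0, 0.217, 0.976, -0.0]
contact_force: [0.2, 0.5, 0.1]
finger_gap: 59.8
grip_force: 0.0
```

```bash
python3 - <<'E'
import pickle;from h import *;from rig import ctrl
np.set_printoptions(precision=3,suppress=True)
o=ctrl.get_obs();plan(o,(567,109.5,155),65.5);print(o['finger_gap'])
w=ctrl.read_camera('wrist');pickle.dump(w,open('w2.pkl','wb'))
cv2.imwrite('pics/w2.png',cv2.resize(w['pixels'][:,:,::-1],(800,600),interpolation=cv2.INTER_CUBIC))
E
```

```text
pos [569.7 108.4 270.7] psi 65.0 tilt [-0.001 -0.   ] t 13.88 j6 0.62
tool delta/0.15m [ 0.019 -0.001  0.771]
twist z -0.009 (units 60deg)
59.779202163430156
```

View pics/w2.png

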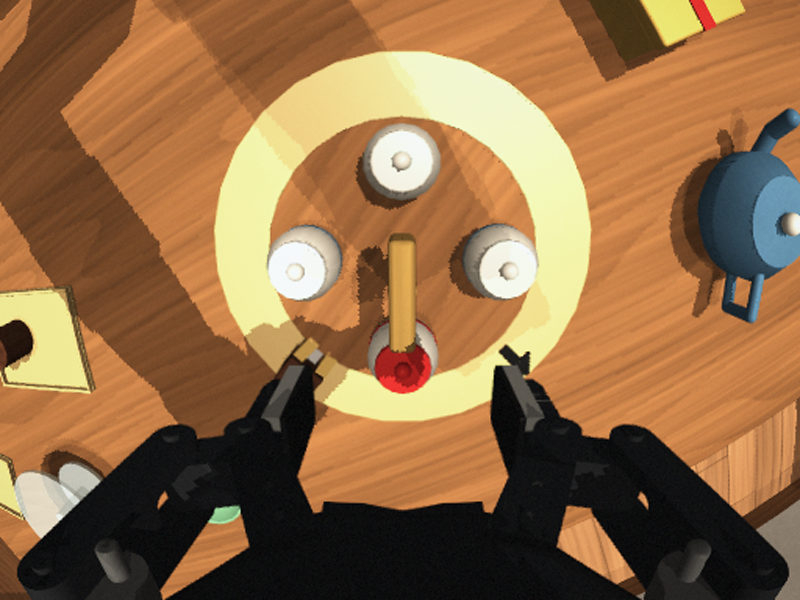

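The bar lies upright in the wrist image, from (402,236) to (402,350). Jar knobs are at (402,160), (295,271), (510,270) and red (403,370).

```bash
python3 - <<'E'
import pickle;from h import *
np.set_printoptions(precision=1,suppress=True)
w=pickle.load(open('w2.pkl','rb'))
k=1.5625;f=lambda u,v:ray(w,(u+.5)/k-.5,(v+.5)/k-.5,True)
P=np.array([onz(f(*a),106) for a in((403,370),(510,270),(402,160),(295,271))]);c=P.mean(0);print(P,c)
for i,p in enumerate(P-c): print(np.linalg.norm(p),(np.arctan2(p[1],p[0])-i*np.pi/2+np.pi)%(2*np.pi)-np.pi)
a,b=onz(f(402,236),167),onz(f(402,350),167);print(a,b,(a+b)/2,np.linalg.norm(a-b),np.arctan2(*(b-a)[1::-1]))
C=[onz(f(*q),12) for q in((215,236),(591,236),(403,51),(403,421))];print(np.array(C))
L=np.array([[2*q[0],2*q[1],1] for q in C]);s=np.linalg.lstsq(L,[q[0]**2+q[1]**2 for q in C],rcond=None)[0];print(s[:2],np.sqrt(s[2]+s[0]**2+s[1]**2))
E
```

```text
[[624.9  83.9 106. ]
 [591.4 175.1 106. ]
 [500.4 141.3 106. ]
 [533.8  50.2 106. ]] [562.6 112.6 106. ]
68.6087869884058 -0.432102114003992
68.75723565818208 -0.43179783403764826
68.53543993815502 -0.432409186691705
68.77829781953092 -0.43286440151603145
[535.1 125.1 167. ] [589. 100. 167.] [562.  112.5 167. ] 59.44101352765177 -0.4372049925840123
[[483.4 -30.   12. ]
 [621.7 266.   12. ]
 [416.1 181.6  12. ]
 [712.2  43.3  12. ]]
[564.2 112.6] 163.61647679647865
```

Emit:
send_rows(gripper=[0.3,0.3,0.3,0.3,0.3,0.3,0.3,1,1,1], translation=[[0.04,0.004,0.1],[0,0,0.15],[0,0,0.15],[0,0,0.15],[0,0,0.15],[0,0,0.07],[0,0,0],[0,0,0],[0,0,0],[0,0,0]], twist=[[0,0,0],[0,0,0],[0,0,0],[0,0,0],[0,0,0],[0,0,0],[0,0,0],[0,0,0],[0,0,0],[0,0,0]], force=40)

```text
time: 14.77
tool_pos: [566.0, 111.6, 157.4]
ee_rot: [0.001, 0.215, 0.977, 0.001]
contact_force: [0.0, -0.3, -0.6]
finger_gap: 23.8
grip_force: 0.0
```

Emit:
send_rows(gripper=[1,1,1,1,1,1], translation=[[0,0,0],[0,0,0],[0,0,0],[0,0,0],[0,0,0],[0,0,0]], twist=[[0,0,0],[0,0,0],[0,0,0],[0,0,0],[0,0,0],[0,0,0]])

```text
time: 15.27
tool_pos: [565.2, 110.1, 157.5]
ee_rot: [0.001, 0.215, 0.977, -0.001]
contact_force: [-2.7, -4.4, 5.4]
finger_gap: 13.9
grip_force: 39.0
```

Emit:
send_rows(gripper=[1,1,1,1,1,1,1,1,1,1], translation=[[0,-0.008,0],[0,0,0],[0,0,0],[0,0,0],[0,0,0],[0,0,0],[0,0,0],[0,0,0],[0,0,0],[0,0,0]], twist=[[0,0,-0.05],[0,0,-0.08],[0,0,-0.09],[0,0,-0.09],[0,0,-0.09],[0,0,-0.09],[0,0,-0.09],[0,0,-0.09],[0,0,-0.08],[0,0,0]])

```text
time: 16.1
tool_pos: [565.3, 111.3, 157.5]
ee_rot: [0.001, -0.177, 0.984, 0.001]
contact_force: [-2.0, 3.2, 5.7]
finger_gap: 13.8
grip_force: 39.4
```

Emit:
send_rows(gripper=[1,1,1,1], translation=[[0,0,0],[0,0,0],[0,0,0],[0,0,0]], twist=[[0,0,0],[0,0,0],[0,0,0],[0,0,0]])

```text
time: 16.43
tool_pos: [565.3, 111.3, 157.5]
ee_rot: [0.001, -0.175, 0.985, 0.001]
contact_force: [-1.7, 3.7, 6.5]
finger_gap: 14.1
grip_force: 39.4
```

```bash
python3 - <<'E'
import pickle;from h import *;from rig import ctrl
np.set_printoptions(precision=3,suppress=True)
o=ctrl.get_obs();plan(o,None);print(o['finger_gap'],o['contact_force'],o['wrist_torque'])
d={n:ctrl.read_camera(n) for n in("scene","side","wrist")};pickle.dump(d,open('c4.pkl','wb'))
a=crop(d['scene']['pixels'],262,178,110,85,4);b=crop(d['side']['pixels'],150,205,85,85,4)
W=cv2.resize(d['wrist']['pixels'][150:384-0,80:430,::-1],(0,0),fx=780/350,fy=260/234*780/350/ (260/234))
W=W[:255]
m=np.zeros((600,800,3),np.uint8);m[:340,:440]=a;m[:340,440:780]=b;m[340:340+W.shape[0],:W.shape[1]]=W
cv2.imwrite('pics/m5.png',m)
E
```

```text
pos [565.3 111.3 157.5] psi 110.1 tilt [0.003 0.002] t 16.43 j6 -0.16
14.089696658639093 [-1.674  3.669  6.525] [ 0.572  0.321 -0.07 ]
```

View pics/m5.png

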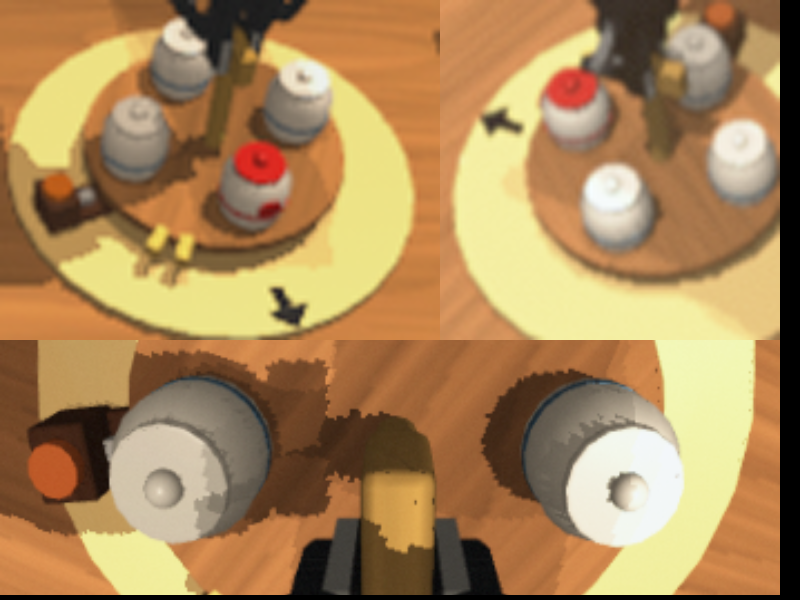

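Turned about 45°: the red lid is at scene (261,161), side (572,86), the arrow tip at (299,326) and (482,120). The lugs have moved clear of the pin.

```bash
python3 - <<'E'
import pickle;from h import *
np.set_printoptions(precision=1,suppress=True)
d=pickle.load(open('c4.pkl','rb'));S=d['scene'];E=d['side']
def s(a):return ray(S,*px(*a,262,178,4))
def e(b):return ray(E,*px(*b,150,205,4,440))
J=[((261,161),(572,86)),((304,77),(615,183)),((186,33),(740,140)),((140,112),(695,46))]
# ccw from red: right/(bottom-left in side), far, left
P=np.array([tri(s(a),e(b))[0] for a,b in J]);c=P.mean(0);print(P,c)
A=[((299,326),(482,120)),((274,290),(522,131))]
ang=lambda p,c:np.arctan2(p[1]-c[1],p[0]-c[0])
Q=[tri(s(a),e(b))[0] for a,b in A];print(Q)
print('tri',[(ang(p,c)-i*np.pi/2+np.pi)%(2*np.pi)-np.pi for i,p in enumerate(P)],[ang(q,c) for q in Q],ang(Q[0],Q[1]))
for n,k,f in(('scene',0,s),('side',1,e)):
    X=np.array([onz(f(j[k]),105) for j in J]);c=X.mean(0);q=[onz(f(a[k]),12.5) for a in A]
    print(n,c,[round((ang(p,c)-i*np.pi/2+np.pi)%(2*np.pi)-np.pi,3) for i,p in enumerate(X)],'arrow',[ang(x,c) for x in q],ang(*q),[np.linalg.norm((x-c)[:2]) for x in q])
E
```

```text
[[631.5 134.6  99.2]
 [542.9 175.2 100.1]
 [500.   86.6 100.6]
 [587.8  46.3  99.7]] [565.5 110.7  99.9]
[array([716.9, 168.4,  11.8]), array([684.9, 153.6,  11. ])]
tri [np.float64(0.34845388658611576), np.float64(0.3371900605457041), np.float64(0.35221267120413646), np.float64(0.33223792861429846)] [np.float64(0.36445626130740727), np.float64(0.34551619162554914)] 0.43273273894644576
scene [570.2 109.4 105. ] [np.float64(0.343), np.float64(0.329), np.float64(0.353), np.float64(0.333)] arrow [np.float64(0.3779049552796315), np.float64(0.3560813145893928)] 0.45428772512169885 [np.float64(158.11726369940953), np.float64(123.0582648353418)]
side [562.6 113.2 105. ] [np.float64(0.355), np.float64(0.343), np.float64(0.35), np.float64(0.333)] arrow [np.float64(0.34854617617595035), np.float64(0.33263932261798845)] 0.40683383249450716 [np.float64(163.84508676363671), np.float64(128.76292325219148)]
```

The jar is at 0.34 rad and the arrow at 0.355 rad, well inside the 0.1 rad tolerance. Handing in.

```bash
python3 -c "
from rig import ctrl
print(ctrl.hand_in())"
```

```text
the job is handed in; nothing more can be done
None
```

The job is handed in, but the hand-in gave no verdict; by my measurements the pin is home, the mallet stands upright on the near tray, and the gripper holds the red-lidded jar within about 1 mm of the arrow's line (16 s of the 58 s used).

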